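# Post used slide mailers into the waste bin

## Task

Clear up after the imaging session: post both used slide mailers, the flat oblong plastic cases lying in the steel tray, through the narrow slot in the lid of the waste bin so that they drop right inside, then slide the bin's shutter fully shut over the slot. Leave the other things on the bench and in the tray where they are.

Things in the scene. Friction and masses are not known exactly. Their poses are not given: they have to be found in the camera images.
- mailer_a: used slide mailer: closed flat white plastic case, 104 long (its x) x 40 wide (its y) x 8 mm thick (z), about 45 g (mass varies), rigid, both ends alike for posting; origin at the centre of its underside. Starts lying flat on the floor of the tray
- mailer_b: the second used slide mailer, identical to the first
- bin: waste bin: yellow rigid plastic box with a flat white lid, fixed to the bench. Lid 200 (bin x) x 220 mm (bin y), plate 3 mm thick, its top 165 mm above the bench; empty inside, 172 x 192 mm, 158 mm clear height. Origin at the centre of its underside, z up; its x axis points to the robot's left, turned up to 0.5 rad towards straight ahead or 0.2 rad back
- slot (a point): centre of the slot, level with the lid's top face; axes as the bin's. Square-edged opening 16 mm wide (bin x), 44 mm long (bin y), nothing below it. A mailer passes only end first, width along the slot, long axis within about 49 degrees of vertical; at 45 degrees it has 1.7 mm to spare. Let go with over half its length below the lid, it tips and slides in, at most needing a push on its tail
- stop_strip (a point): middle of the top of the shutter's stop: strip 3 mm wide, 3 mm high, 62 mm long (bin y), 16.5 mm on the +x side of the slot's centre. The shutter also has two guide strips, 5 mm high, along the bin's x, at 31.5 to 37.5 mm either side of the slot's centre, from 52 to 4 mm on the -x side of it
- shutter (a joint): sliding shutter on the lid, grey plastic: plate 28 (bin x) x 62 x 3 mm that slides flat on the lid along the bin's x. 0 = fully shut (centred over the slot), grows as it is drawn open towards the bin's -x, at most 0.036; the slot is wholly clear above 0.023. Starts open at 0.028 to 0.034. Stays where it is left; moves with about 2 N
- shutter_ridge (a point): middle of the top of the shutter's finger ridge: an upright grip 9 mm thick (bin x), 44 mm long (bin y), 17 mm high above the plate; its top is 20 mm above the lid. It lies 8 mm on the -x side of the middle of the shutter plate. Axes as the bin's
- tray: shallow stainless instrument tray, fixed to the bench, 250 (its x) x 340 (y) mm, floor 2 mm thick, rim 14 to 17 mm high and 3 mm thick. Origin at the centre of its underside
- tweezers: steel tweezers, 122 x 16 x 7 mm, lying in the tray, not to be disturbed; origin under their middle
- dish: small closed culture dish, 59 mm across, 15 mm high, clear, standing in the tray, not to be disturbed; origin at the centre of its underside
- medium_bottle: amber glass bottle with a blue cap, 72 mm across, 160 mm high, not to be disturbed; origin at the centre of its underside
- wash_bottle: clear wash bottle with a bent spout, 68 mm across, 188 mm high, not to be disturbed; origin at the centre of its underside
- flask: clear culture flask lying flat, 153 x 80 x 36 mm, not to be disturbed; origin under its middle
There are look-alikes about, which are no part of the job. What is shaped like the mailer_b but red is not meant.

How it is judged:
By the outcome, as a careful person would: the job done as asked, in the order asked, and still so for the second after the job is handed in, with the robot touching nothing.
It also fails if it takes over 67 s, if anything falls off the work surface, if the arm or the gripper's body presses on something with over 40 N, if the wrist force passes 120 N, or if a joint passes its speed limit or range.

## Robot

A 7-joint arm with a two-finger parallel gripper is mounted at the origin on the work surface. World frame = base frame: x ahead of the robot, y to its left, z up, the work surface at z = 0. Lengths are in mm, angles in rad, forces in N, time in s.
With the tool pointing down it reaches from about 350 to 900 mm from the base axis. Payload 8.1 kg.
Tool frame: the origin (TCP) lies midway between the tips of the shut fingers; the grasp point (between the pads) lies 19 mm behind it (env.grip_point_offset is the distance from the TCP to the grasp point, in mm); z points along the fingers, y is the line along which they close (so a half turn about z gives the same grasp; the last joint's range is limited). The gripper opens to 92 mm and grips with 3 to 60 N. Pads are 19 mm wide; open, the fingers measure 130 mm over their backs; the gripper's body (75 mm by 190 mm) begins 47 mm behind the grasp point.
Start: joints at [-1.376, 0.434, 0.025, 1.573, -0.012, 1.134, -0.075], TCP at [183.413, 597.496, 226.742] pointing down, gripper open.
Joint ranges: [-2.62, 2.62], [-0.44, 2.09], [-1.27, 1.32], [0.08, 2.57], [-1.32, 4.46], [0.12, 2], [-2.74, 2.74]. Speed limits (rad/s): [2.22, 2.22, 3.01, 3.01, 3.14, 3.14, 3.14].

## Interface

Orientations are given as a 3x3 rotation matrix whose columns are the frame's x, y, z axes.
In Python, from bench import env gives the robot as it stands. The module is installed in compiled form; this text tells all that it offers.
- The arm moves only by the tool drive_tool, never from a script. Its arguments are lists of equal length, an entry for each row: "travel": the shift along the tool's x, y, z in mm, a list of three; "roll": the turn about the tool's z in degrees; "fingers": the gripper command: -1 is fully open, 1 is shut, values between are in proportion. A call has 1 to 8 rows; each row is the pose to reach, as a shift and turn from the pose commanded when the call began, along the tool's axes at that moment; what a row does not reach only later rows make up. A row lasts 1/8 s, in which the tool goes at most 62.5 mm and 10.7 degrees, less where a joint would pass 70% of its speed; a pose out of reach is approached as far as the arm can. A call with a gripper value outside its range is refused whole. The fingers move at their own pace and stop on an object; "force" is the grip in N (left out, the last holds). Time passes only in rows, so rows that repeat a pose let the fingers close. It gives the time, the measured TCP pose, the force, the opening and the grip force at its end, in the units of the state.
- env.read_state(): the state, without advancing time (a new reading comes with each control period).
- env.camera(name): name is "scene" or "top" or "wrist"; returns the picture (384x512x3 uint8, red, green, blue); there is no depth.
- env.camera_params(name): a dict with "fx", "fy", "cx", "cy" (pixels), "world_from_camera" (4x4, takes a point from camera to world coordinates); the wrist camera has in their place "mount" (4x4, takes a point from camera to tool coordinates, whose origin is the TCP and whose axes are the flange's). Camera axes: x right, y down, z forward; pixel columns grow to the right and rows downward; lengths in mm; the calibration is good to about 2 mm. A picture is of the moment at which its call begins: read the wrist's pose just before it. camera_params takes no time and is no camera call.
- env.close_job(): hands the job in; it is judged then, once.
The state is a dict: "clock": time; "q": joint angles; "dq": joint speeds; "tau": joint torques, N m; "tool_pos": TCP position; "tool_rot": TCP orientation; "contact_force": force on the tool from outside, world axes, zero at the start; "wrist_torque": the same for the moment, N m; "opening": finger opening in mm; "grasp_force": force on a finger pad.
Only numpy, scipy, OpenCV 4.12 (cv2) and the standard library are available. Lean on these libraries where they do the work, as an engineer would, in place of code of your own. Each camera call takes 0.05 s, during which the arm holds its last target. There are 200 camera calls.

## Working session

There is one attempt and no reset: what is moved stays moved. The work goes in short steps, Python scripts to look and compute and a tool call to move; the robot and the scene stay as the last step left them, time stands still between calls to the robot, and variables do not carry over. Pictures are saved under pics/ and viewed, at most 10 in all, crops included, and the job is handed in when it is done.

Besides the shell and the picture viewer there is one more tool, called after ">>>" as name(argument=value, ...), one argument or row to a line, values as JSON. drive_tool: Moves the arm, as the interface text tells. Its arguments: {"type":"object","properties":{"travel":{"type":"array"},"roll":{"type":"array"},"fingers":{"type":"array"},"force":{"type":"number"}},"required":["travel","roll","fingers"]}

```bash
mkdir -p pics
python3 - <<'E'
from bench import env
import cv2,numpy as np
s=env.read_state();print(s['clock'],s['tool_pos'],np.round(s['tool_rot'],3).tolist(),s['opening'])
a=env.camera("scene");b=env.camera("top")
cv2.imwrite("pics/s0.png",a[:,:,::-1]);cv2.imwrite("pics/t0.png",b[:,:,::-1])
for n in("scene","top","wrist"):
    print(n,{k:np.round(v,3).tolist() for k,v in env.camera_params(n).items()})
cv2.imwrite("pics/t0b.png",cv2.resize(b,(800,600),interpolation=cv2.INTER_CUBIC)[:,:,::-1])
E
```

```text
0.0 [183.28507542 596.97100621 225.92959014] [[-0.956, 0.293, -0.0], [0.293, 0.956, -0.002], [-0.0, -0.002, -1.0]] 91.83944313106598
scene {'fx': 496.841, 'fy': 496.841, 'cx': 251.831, 'cy': 189.475, 'world_from_camera': [[-0.336, 0.677, -0.655, 1271.86], [0.942, 0.238, -0.237, 304.282], [-0.005, -0.696, -0.718, 941.639], [0.0, 0.0, 0.0, 1.0]]}
top {'fx': 472.166, 'fy': 472.166, 'cx': 253.092, 'cy': 198.411, 'world_from_camera': [[-0.025, -0.996, 0.084, 446.256], [-0.999, 0.022, -0.027, 36.79], [0.025, -0.085, -0.996, 1269.663], [0.0, 0.0, 0.0, 1.0]]}
wrist {'fx': 312.989, 'fy': 312.989, 'cx': 259.325, 'cy': 192.444, 'mount': [[0.001, -0.951, -0.31, 83.383], [1.0, 0.001, 0.001, -0.11], [-0.001, -0.31, 0.951, -158.29], [0.0, 0.0, 0.0, 1.0]]}
```

View pics/t0b.png

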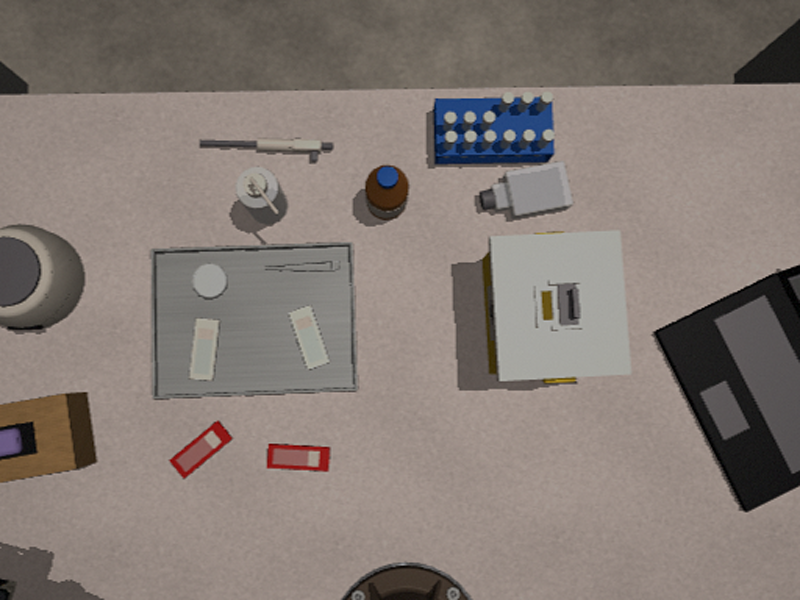

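View pics/s0.png

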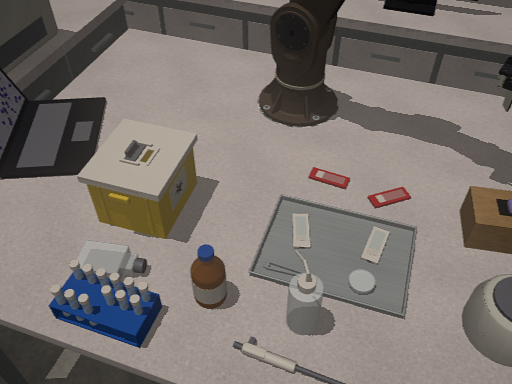

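The top view (800x600) shows two white cases in the tray, at (205,349) and (309,337). The red look-alikes, at (200,449) and (298,457), lie outside the tray and aren't meant. The bin slot (dark yellow) is at about (547,305), with the grey shutter to its right. Next I'll measure these and confirm with a crop.

```bash
cat > h.py <<'E'
import numpy as np,cv2
from bench import env
def ray(name,uv,z,state=None):
    p=env.camera_params(name)
    if name=="wrist":
        T=np.eye(4);T[:3,:3]=state['tool_rot'];T[:3,3]=state['tool_pos'];W=T@np.array(p['mount'])
    else: W=np.array(p['world_from_camera'])
    uv=np.atleast_2d(uv).astype(float)
    d=np.c_[(uv[:,0]-p['cx'])/p['fx'],(uv[:,1]-p['cy'])/p['fy'],np.ones(len(uv))]@W[:3,:3].T
    o=W[:3,3];return o+d*((z-o[2])/d[:,2])[:,None]
def rect(P):
    """min-area rectangle of world points: centre, (long,short), yaw of long axis deg"""
    (c,(w,h),a)=cv2.minAreaRect(P[:,:2].astype(np.float32))
    if w<h: w,h,a=h,w,a+90
    return np.round(c,1),(round(w,1),round(h,1)),round((a+90)%180-90,1)
E
python3 - <<'E'
from h import *
im=cv2.imread("pics/t0.png");hsv=cv2.cvtColor(im,cv2.COLOR_BGR2HSV)
print(im[224,131],im[216,198],im[200,110],im[195,350],im[195,364],im[170,330])
k=1/1.5625
# tray region crop
x0,y0,x1,y1=105,165,222,250
sub=im[y0:y1,x0:x1]
m=(sub.min(2)>150).astype(np.uint8)
for c in cv2.findContours(m,0,1)[0]:
    if cv2.contourArea(c)>100:
        P=c[:,0]+[x0,y0];print("mailer?",P.mean(0),rect(ray("top",P,10)))
x0,y0,x1,y1=300,140,415,255
sub=im[y0:y1,x0:x1]
m=(sub.min(2)>170).astype(np.uint8);c=max(cv2.findContours(m,0,1)[0],key=cv2.contourArea)
print("lid",rect(ray("top",c[:,0]+[x0,y0],165)))
c1=np.vstack([cv2.resize(im[165:250,90:225],(800,504),interpolation=2),]);cv2.imwrite("pics/tray.png",c1)
h=hsv[y0:y1,x0:x1];cc=im[175:220,325:390]
m=cv2.inRange(hsv[175:220,335:365],(15,100,40),(35,255,255))
for c in cv2.findContours(m,0,1)[0]:
    if cv2.contourArea(c)>20:print("slot",rect(ray("top",c[:,0]+[335,175],165)))
E
```

```text
[144 152 150] [154 162 158] [109 113 114] [ 22  83 103] [42 41 41] [162 166 166]
mailer? [197.29591837 215.06122449] (array([511. , 151.2]), (101.4, 37.8), 17.6)
mailer? [133.41071429 178.82142857] (array([612.3, 320.6]), (51.5, 50.7), 44.6)
lid (array([ 519.1, -226.2]), (0.0, 0.0), 0.0)
slot (array([ 542.8, -221.5]), (42.8, 13.9), 1.4)
```

View pics/tray.png

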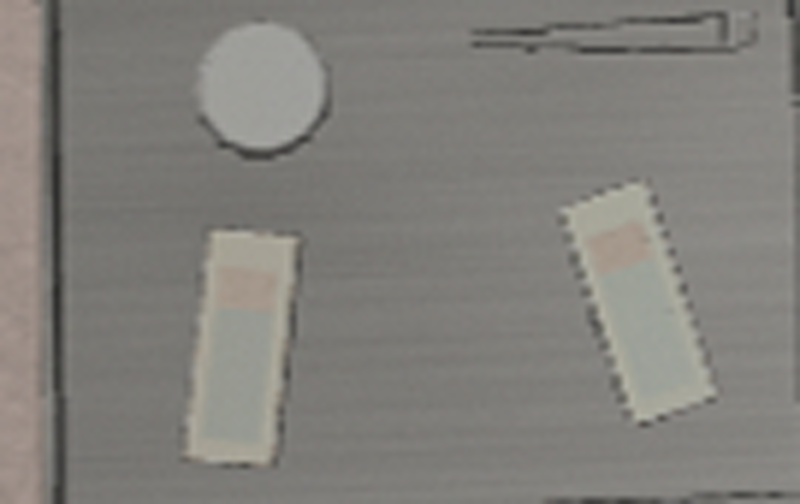

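The crop shows two white mailers: A at about (242,348) and B at about (640,300). Both are white and lie in the tray, so they fit. The round thing is the dish. I'll work out A and the move to it.

```bash
cat >> h.py <<'E'
def go(target,yawy,s=None):
    """tool-frame shift to world target; roll (deg) so tool y has world yaw yawy (mod 180 nearest)"""
    s=s or env.read_state();R=np.array(s['tool_rot']);d=R.T@(np.array(target)-s['tool_pos'])
    y=np.degrees(np.arctan2(R[1,1],R[0,1]));r=-((yawy-y+90)%180-90)
    return np.round(d,1),round(r,1)
E
python3 - <<'E'
from h import *
k=135/800
for n,c in(("A",[(210,230),(300,237),(272,466),(185,459)]),("B",[(560,208),(645,182),(716,397),(642,424)])):
    print(n,rect(ray("top",np.array(c)*k+[90,165],10)))
c,a=rect(ray("top",np.array([(210,230),(300,237),(272,466),(185,459)])*k+[90,165],10))[::2]
u=np.array([np.cos(np.radians(a)),np.sin(np.radians(a))]);u=u if u[0]>0 else -u
e=c-u*42;print("A grip",e,go([*e,150],a+90))
E
```

```text
A (array([493.2, 327.7]), (103.0, 40.3), -6.3)
B (array([509.8, 150.1]), (104.0, 39.8), 18.7)
A grip [451.45363987 332.30884107] (array([-334. , -174.3,   76.3]), np.float64(-10.8))
```

>>> drive_tool(
  travel=[
    [-334, -174, 76],
    [-334, -174, 76],
    [-334, -174, 76],
    [-334, -174, 76],
    [-334, -174, 76],
    [-334, -174, 76],
    [-334, -174, 76],
    [-334, -174, 76],
  ],
  roll=[-11, -11, -11, -11, -11, -11, -11, -11],
  fingers=[-0.3, -0.3, -0.3, -0.3, -0.3, -0.3, -0.3, -0.3],
  force=3,
)

```text
clock: 1.1
tool_pos: [451.6, 332.7, 150.4]
tool_rot: [[-0.994, 0.107, -0.001], [0.107, 0.994, -0.0], [0.001, -0.0, -1.0]]
contact_force: [-0.5, 1.4, 0.3]
opening: 59.8
grasp_force: 0.0
```

Run:
```python
from h import *
s=env.read_state();im=env.camera("wrist")[:,:,::-1];cv2.imwrite("pics/w1.png",im)
print(s['clock'],s['tool_pos'],s['opening'],np.round(s['q'],2),np.round(s['tool_rot'],2).tolist())
np.save("w1.npy",np.r_[s['tool_pos'],np.ravel(s['tool_rot'])])
m=(im.min(2)>150).astype(np.uint8)
for c in cv2.findContours(m,0,1)[0]:
    if cv2.contourArea(c)>800:print(c[:,0].mean(0),rect(ray("wrist",c[:,0],10,s)))
```

```text
1.1 [451.64340973 332.7046462  150.38272769] 59.76696803377246 [-0.78  0.41  0.07  1.83 -0.03  0.91  0.77] [[-0.99, 0.11, -0.0], [0.11, 0.99, -0.0], [0.0, -0.0, -1.0]]
[245.27727273 324.44090909] (array([624.7, 295.7]), (107.6, 41.2), 83.9)
[160.43538269 213.89335006] (array([475.1, 247.6]), (329.7, 119.7), 81.0)
[434.14587332 197.2303263 ] (array([496. , 499.4]), (165.2, 154.7), -82.1)
[133.63967907  69.23267688] (array([343.4, 235.5]), (316.7, 143.9), -88.5)
```

View pics/w1.png

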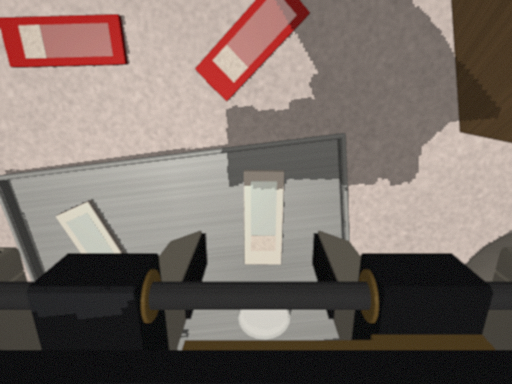

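Wrist view: mailer A is between the fingers, with its near end at (244..284,172) and far end at (245..282,265). I'll convert those corners.

Run:
```python
from h import *
s=env.read_state()
P=ray("wrist",[(244,172),(284,172),(282,265),(245,265)],10,s);print(P.round(0)[:,:2].tolist(),rect(P))
c,(_),a=rect(P);u=np.array([np.cos(np.radians(a)),np.sin(np.radians(a))]);u=u if u[0]>0 else -u
e=c-u*44;print(e,go([*e,5],a+90))
```

```text
[[442.0, 320.0], [446.0, 359.0], [550.0, 348.0], [546.0, 308.0]] (array([495.9, 333.8]), (104.1, 40.2), -6.0)
[452.1410366  338.39925238] (array([ -1. ,   4.5, 145.6]), np.float64(-0.0))
```

>>> drive_tool(
  travel=[
    [-1, 4, 60],
    [-1, 4, 110],
    [-1, 4, 135],
    [-1, 4, 145],
    [-1, 4, 145],
    [-1, 4, 145],
    [-1, 4, 145],
    [-1, 4, 145],
  ],
  roll=[0, 0, 0, 0, 0, 0, 0, 0],
  fingers=[-0.3, -0.3, -0.3, -0.3, 1, 1, 1, 1],
  force=4,
)

```text
clock: 2.15
tool_pos: [453.6, 337.8, 6.8]
tool_rot: [[-0.994, 0.106, 0.001], [0.106, 0.994, 0.002], [-0.001, 0.002, -1.0]]
contact_force: [0.1, 0.7, 4.2]
opening: 40.0
grasp_force: 4.0
```

>>> drive_tool(
  travel=[
    [0, 0, -20],
    [0, 0, -60],
    [0, 0, -110],
    [0, 0, -170],
    [0, 0, -200],
    [0, 0, -230],
    [0, 0, -250],
    [0, 0, -250],
  ],
  roll=[0, 0, 0, 0, 0, 0, 0, 0],
  fingers=[1, 1, 1, 1, 1, 1, 1, 1],
)

```text
clock: 3.15
tool_pos: [453.7, 337.3, 257.2]
tool_rot: [[-0.994, 0.106, 0.002], [0.106, 0.994, 0.002], [-0.002, 0.002, -1.0]]
contact_force: [-0.1, 0.1, -1.2]
opening: 39.8
grasp_force: 4.0
```

Run:
```python
from h import *
s=env.read_state();im=env.camera("wrist")[:,:,::-1];b=env.camera("scene")[:,:,::-1]
print(s['clock'],s['opening'],s['grasp_force'],s['contact_force'],s['wrist_torque'])
cv2.imwrite("pics/w2.png",np.hstack([cv2.resize(im,(400,300)),cv2.resize(b[60:300,200:512],(400,300))]))
```

```text
3.15 39.81304743582625 3.99763360619545 [-0.05603375  0.05963647 -1.17555937] [-0.04291609  0.01286945 -0.02283697]
```

View pics/w2.png

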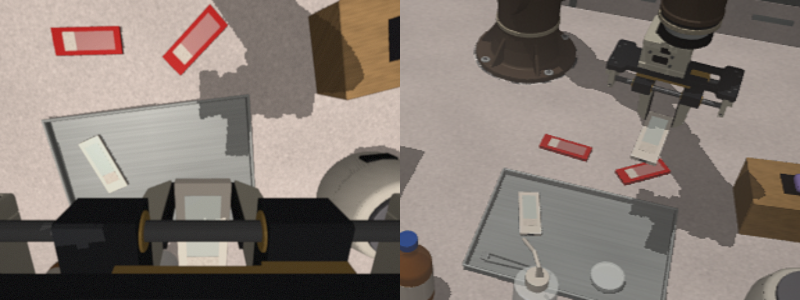

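>>> drive_tool(
  travel=[
    [0, 0, 0],
    [0, 0, -62],
    [0, 0, -62],
    [0, 0, 0],
    [0, 0, -62],
    [0, 0, -62],
    [0, 0, 0],
    [0, 0, -30],
  ],
  roll=[0, 0, 0, 0, 0, 0, 0, 0],
  fingers=[1, 1, 1, 1, 1, 1, 1, 1],
  force=3,
)

```text
clock: 4.25
tool_pos: [447.8, 332.5, 276.6]
tool_rot: [[-0.994, 0.106, -0.014], [0.106, 0.994, -0.012], [0.012, -0.014, -1.0]]
contact_force: [1.2, -0.2, 1.3]
opening: 39.7
grasp_force: 3.0
```

Run:
```python
from h import *
s=env.read_state();im=env.camera("wrist")[:,:,::-1];b=env.camera("scene")[:,:,::-1]
print(s['clock'],s['opening'],s['grasp_force'],s['contact_force'],s['wrist_torque'])
cv2.imwrite("pics/w3.png",np.hstack([im[200:384,150:350].repeat(2,0).repeat(2,1),cv2.resize(b[30:200,300:470],(368,368))]))
```

```text
4.25 39.71189146170311 2.999414876103401 [ 1.21712217 -0.18874519  1.3481738 ] [0.11576611 0.01653021 0.0057637 ]
```

View pics/w3.png

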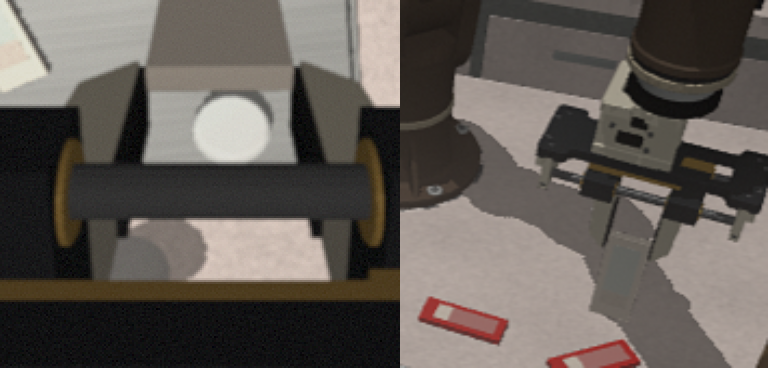

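The mailer has swung down to hang roughly vertical: its end cap is at rows 66–90, with the robot-side face below. I'll work out a look-pose beside the slot.

Run:
```python
from h import *
s=env.read_state();print(go([542,-301,310],1.4,s), s['tool_pos'])
```

```text
(array([-155.5, -625.4,  -24.1]), np.float64(82.5)) [453.50998367 337.34056125 286.36730763]
```

>>> drive_tool(
  travel=[
    [0, 0, -10],
    [-10, -40, -24],
    [-25, -100, -24],
    [-40, -160, -24],
    [-52, -220, -24],
    [-67, -280, -24],
    [-82, -340, -24],
    [-97, -400, -24],
  ],
  roll=[0, 8, 18, 28, 38, 48, 58, 68],
  fingers=[1, 1, 1, 1, 1, 1, 1, 1],
  force=12,
)

```text
clock: 5.35
tool_pos: [507.8, -72.9, 310.5]
tool_rot: [[-0.269, 0.963, 0.002], [0.963, 0.269, 0.0], [-0.0, 0.002, -1.0]]
contact_force: [1.2, 0.3, -0.7]
opening: 39.2
grasp_force: 12.0
```

Run:
```python
from h import *
s=env.read_state();print(go([542,-301,310],1.4,s), s['tool_pos'],s['opening'])
```

```text
(array([-228.9,  -28.5,    0.5]), np.float64(14.2)) [507.81233096 -72.91060806 310.50655554] 39.17027650396569
```

>>> drive_tool(
  travel=[
    [-55, -7, 0],
    [-115, -15, 0],
    [-170, -22, 0],
    [-210, -28, 0],
    [-229, -28, 0],
    [-229, -28, 0],
  ],
  roll=[7, 14, 14, 14, 14, 14],
  fingers=[1, 1, 1, 1, 1, 1],
)

```text
clock: 6.1
tool_pos: [543.4, -299.5, 309.6]
tool_rot: [[-0.033, 0.999, -0.0], [0.999, 0.033, -0.0], [-0.0, -0.0, -1.0]]
contact_force: [0.4, 0.7, -1.4]
opening: 39.3
grasp_force: 12.0
```

Run:
```python
from h import *
s=env.read_state();im=env.camera("wrist")[:,:,::-1];cv2.imwrite("pics/w4.png",im[:384])
print(s['clock'],s['tool_pos'],np.round(s['tool_rot'],3).tolist(),np.round(s['q'],2))
hsv=cv2.cvtColor(np.ascontiguousarray(im),cv2.COLOR_BGR2HSV)
m=cv2.inRange(hsv,(15,100,30),(35,255,255))
for c in cv2.findContours(m,0,1)[0]:
    if cv2.contourArea(c)>200:print(c[:,0].min(0),c[:,0].max(0),rect(ray("wrist",c[:,0],165,s)))
```

```text
6.1 [ 543.4312868  -299.50034566  309.5773458 ] [[-0.033, 0.999, -0.0], [0.999, 0.033, -0.0], [-0.0, -0.0, -1.0]] [ 0.    0.41  0.62  1.49 -0.24  1.32  0.68]
[141 334] [453 350] (array([ 597.6, -502.1]), (379.5, 24.0), 1.9)
[327 269] [341 323] (array([ 634.8, -436.5]), (73.6, 15.4), -82.8)
[177 269] [192 323] (array([ 463.7, -442.1]), (73.7, 16.4), 86.6)
[238  88] [284 105] (array([ 543.6, -220.8]), (42.9, 15.0), 1.9)
```

View pics/w4.png

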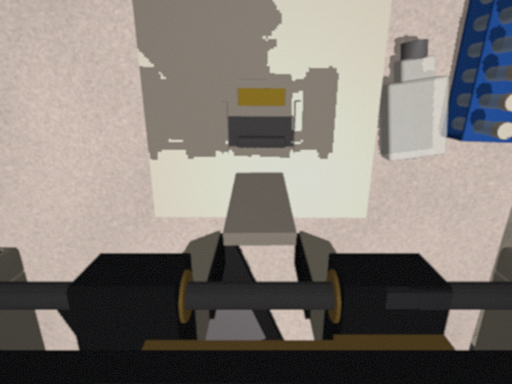

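Slot confirmed at (543.6,-220.8), with a size of 43x15. The mailer hangs about 7° off vertical. Its lower edge is at pixels (236..284,173), tool x ≈ +18, and it's centred sideways. I'll go over the slot and check close up.

>>> drive_tool(
  travel=[
    [30, 1, 0],
    [60, 1, 0],
    [65, 1, 10],
    [65, 1, 30],
    [65, 1, 34],
    [65, 1, 34],
  ],
  roll=[0, 0, 0, 0, 0, 0],
  fingers=[1, 1, 1, 1, 1, 1],
)

```text
clock: 6.9
tool_pos: [541.9, -233.8, 275.8]
tool_rot: [[-0.034, 0.999, -0.0], [0.999, 0.034, 0.0], [0.0, -0.0, -1.0]]
contact_force: [0.3, 0.6, -0.5]
opening: 39.5
grasp_force: 12.0
```

Run:
```python
from h import *
s=env.read_state();im=env.camera("wrist")[:,:,::-1];b=env.camera("scene")[:,:,::-1]
print(s['clock'],s['tool_pos'],s['contact_force'])
cv2.imwrite("pics/w5.png",np.hstack([cv2.resize(im[110:250,190:330],(400,400),interpolation=2),cv2.resize(b[90:210,80:200],(400,400),interpolation=2)]))
```

```text
6.9 [ 541.8847891  -233.82552227  275.76605075] [ 0.25010472  0.64483073 -0.47889628]
```

View pics/w5.png

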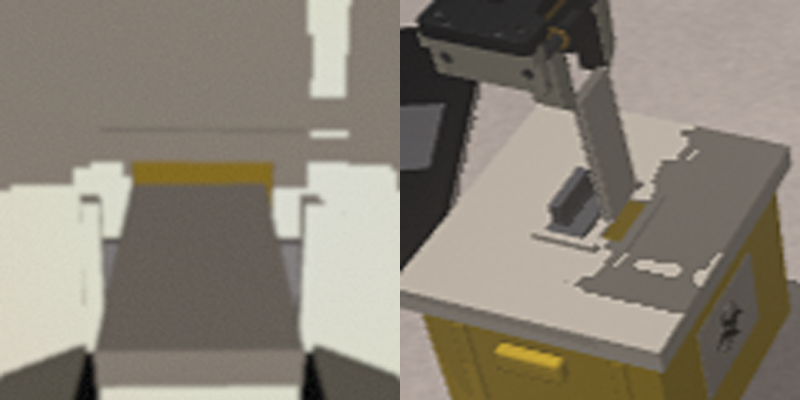

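The mailer's lower edge sits centred over the slot: near face at y≈-217, slot from -213 to -229, side offset under 1 mm. Lowering along its tilt.

>>> drive_tool(
  travel=[
    [0, 0.5, 15],
    [2, 0.5, 30],
    [3.5, 0.5, 42],
    [5, 0.5, 54],
    [6.5, 0.5, 66],
    [6.5, 0.5, 66],
  ],
  roll=[0, 0, 0, 0, 0, 0],
  fingers=[1, 1, 1, 1, 1, 1],
)

```text
clock: 7.75
tool_pos: [541.8, -227.0, 208.7]
tool_rot: [[-0.034, 0.999, -0.002], [0.999, 0.034, 0.0], [0.001, -0.002, -1.0]]
contact_force: [0.3, -0.3, -0.0]
opening: 39.1
grasp_force: 12.0
```

>>> drive_tool(
  travel=[
    [2, 0, 14],
    [3, 0, 28],
    [3, 0, 28],
    [3, 0, 28],
    [3, 0, 28],
    [3, 0, 28],
    [3, 0, 0],
    [3, 0, -60],
  ],
  roll=[0, 0, 0, 0, 0, 0, 0, 0],
  fingers=[1, 1, 1, -0.2, -0.2, -0.2, -0.2, -0.2],
)

```text
clock: 8.75
tool_pos: [540.9, -223.4, 268.8]
tool_rot: [[-0.034, 0.999, -0.005], [0.999, 0.034, 0.001], [0.001, -0.005, -1.0]]
contact_force: [1.0, -0.9, 1.4]
opening: 55.1
grasp_force: 0.0
```

Run:
```python
from h import *
s=env.read_state();im=env.camera("wrist")[:,:,::-1];b=env.camera("scene")[:,:,::-1]
print(s['clock'],s['tool_pos'],s['opening'])
cv2.imwrite("pics/w6.png",np.hstack([cv2.resize(im[110:250,190:330],(400,400),interpolation=2),cv2.resize(b[90:210,80:200],(400,400),interpolation=2)]))
# plan for B: grip near end
c=np.array([509.8,150.1]);a=18.7;u=np.array([np.cos(np.radians(a)),np.sin(np.radians(a))])
print(go([*(c-u*43),300],a+90,s),c-u*43)
```

```text
8.75 [ 540.92942048 -223.43788981  268.82933829] 55.09371047861383
(array([362. , -59.7, -30.4]), np.float64(73.2)) [469.06995806 136.3136414 ]
```

View pics/w6.png

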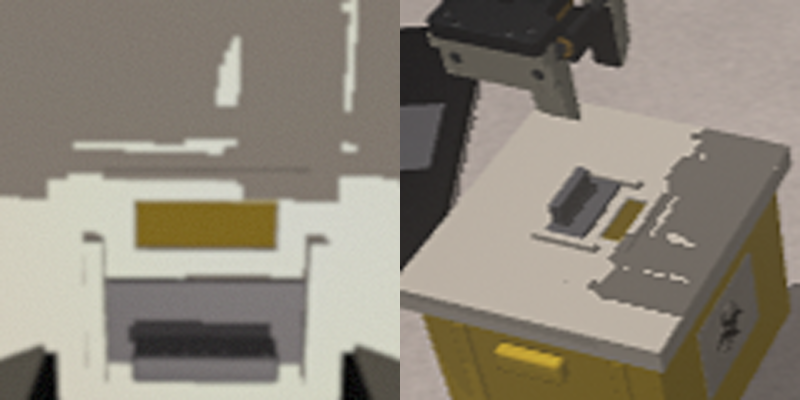

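Mailer A is gone through the slot, which is clear, and the shutter is untouched. Now to B. I'll grip its near end, rolling -107° so the tool faces the same way as before.

>>> drive_tool(
  travel=[
    [40, -6, -20],
    [95, -16, -20],
    [155, -26, -20],
    [215, -36, -20],
    [275, -46, -20],
    [325, -55, 0],
    [362, -60, 40],
    [362, -60, 100],
  ],
  roll=[-10, -20, -30, -40, -50, -60, -70, -80],
  fingers=[-0.4, -0.4, -0.4, -0.4, -0.4, -0.4, -0.4, -0.4],
)

```text
clock: 9.85
tool_pos: [470.5, 139.7, 169.8]
tool_rot: [[-0.992, 0.129, 0.004], [0.129, 0.992, 0.004], [-0.004, 0.004, -1.0]]
contact_force: [-0.9, 0.2, -0.9]
opening: 64.1
grasp_force: 0.0
```

Run:
```python
from h import *
s=env.read_state();print(s['tool_pos'],s['opening'],go([469,136,150],108.7,s))
```

```text
[470.54577067 139.71792862 169.81718301] 64.06209225857685 (array([ 1.1, -4. , 19.8]), np.float64(-26.1))
```

>>> drive_tool(
  travel=[
    [1, -4, 20],
    [1, -4, 20],
    [1, -4, 20],
    [1, -4, 20],
  ],
  roll=[-10, -20, -26, -26],
  fingers=[-0.4, -0.4, -0.4, -0.4],
)

```text
clock: 10.35
tool_pos: [468.5, 131.5, 149.7]
tool_rot: [[-0.952, -0.307, 0.0], [-0.307, 0.952, 0.0], [-0.0, 0.0, -1.0]]
contact_force: [-0.1, 0.6, -0.1]
opening: 64.5
grasp_force: 0.0
```

Run:
```python
from h import *
s=env.read_state();im=np.ascontiguousarray(env.camera("wrist")[:,:,::-1]);cv2.imwrite("pics/w7.png",im)
print(s['tool_pos'],s['opening'],np.round(s['q'],2))
# expected B near w/ projections: scan a row at several rows for bright edges between fingers
g=im.astype(int).sum(2)/3
for r in (185,195,205,215,225,240):
    x=g[r,200:330];j=np.abs(np.diff(x));print(r,[(int(i)+200,int(x[i+1]-x[i])) for i in np.where(j>18)[0]])
for u in (255,263,270):
    x=g[140:300,u];print(u,[(int(i)+140,int(x[i+1]-x[i])) for i in np.where(np.abs(np.diff(x))>18)[0]])
```

```text
[468.47665538 131.48367087 149.69886288] 64.54512495629729 [-0.46  0.3   0.09  2.01 -0.04  0.84  1.54]
185 [(200, -26), (201, -19), (205, 28), (206, 30), (233, -36), (234, -23)]
195 [(202, 24), (203, 33), (233, -19), (234, -34), (235, -21), (248, 19), (287, -18)]
205 [(200, 27), (201, 18), (234, -18), (235, -30), (287, -20), (290, 21), (296, -28), (320, 21), (321, 21)]
215 [(248, 26), (286, -42), (287, -23)]
225 [(248, 24), (285, -22), (286, -37)]
240 [(200, 40), (201, 51), (202, 33), (248, 24), (285, -25), (286, -32), (316, -37), (317, -49), (318, -31), (323, 18), (324, 20)]
255 [(210, 20), (211, 24), (267, -29), (268, -19), (280, -40), (281, -43), (282, -20)]
263 [(267, -34), (280, -38), (281, -49), (282, -21)]
270 [(267, -34), (280, -38), (281, -42), (282, -24)]
```

Run:
```python
from h import *
s=env.read_state();R=np.array(s['tool_rot'])
P=ray("wrist",[(248.5,220),(286.8,220),(248.5,240),(286.3,240),(263,267.5)],10,s)
print(((P-s['tool_pos'])@R).round(1).tolist())
```

```text
[[-43.6, -11.7, 139.8], [-43.6, 27.8, 139.8], [-66.5, -11.9, 139.8], [-66.4, 27.9, 139.8], [-99.6, 3.5, 139.8]]
```

>>> drive_tool(
  travel=[
    [-5, 7, 60],
    [-5, 7, 110],
    [-5, 7, 135],
    [-5, 7, 144],
    [-5, 7, 144],
    [-5, 7, 144],
    [-5, 7, 144],
    [-5, 7, 144],
  ],
  roll=[0, 0, 0, 0, 0, 0, 0, 0],
  fingers=[-0.4, -0.4, -0.4, -0.4, 1, 1, 1, 1],
  force=4,
)

```text
clock: 11.4
tool_pos: [471.8, 140.1, 6.6]
tool_rot: [[-0.951, -0.308, 0.002], [-0.308, 0.951, 0.001], [-0.002, 0.0, -1.0]]
contact_force: [0.0, 0.3, 3.9]
opening: 40.1
grasp_force: 4.0
```

>>> drive_tool(
  travel=[
    [0, 0, -20],
    [0, 0, -60],
    [0, 0, -110],
    [0, 0, -170],
    [0, 0, -200],
    [0, 0, -230],
    [0, 0, -250],
    [0, 0, -250],
  ],
  roll=[0, 0, 0, 0, 0, 0, 0, 0],
  fingers=[1, 1, 1, 1, 1, 1, 1, 1],
)

```text
clock: 12.4
tool_pos: [471.7, 140.0, 257.1]
tool_rot: [[-0.951, -0.308, 0.003], [-0.308, 0.951, 0.001], [-0.003, 0.0, -1.0]]
contact_force: [0.1, 0.9, -1.3]
opening: 39.6
grasp_force: 4.0
```

>>> drive_tool(
  travel=[
    [0, 0, 0],
    [0, 0, -62],
    [0, 0, -62],
    [0, 0, 0],
    [0, 0, -62],
    [0, 0, -62],
    [0, 0, 0],
    [0, 0, -30],
  ],
  roll=[0, 0, 0, 0, 0, 0, 0, 0],
  fingers=[1, 1, 1, 1, 1, 1, 1, 1],
  force=3,
)

```text
clock: 13.4
tool_pos: [464.4, 137.2, 276.9]
tool_rot: [[-0.951, -0.308, -0.017], [-0.308, 0.951, -0.007], [0.018, -0.002, -1.0]]
contact_force: [1.1, 1.2, 0.6]
opening: 39.7
grasp_force: 3.0
```

Run:
```python
from h import *
s=env.read_state();print(s['clock'],s['opening'],s['tool_pos'],go([543,-299,310],1.9,s))
im=env.camera("wrist")[:,:,::-1];cv2.imwrite("pics/w8.png",im)
g=im.astype(int).sum(2)/3
for u in (255,263,270):
    x=g[140:300,u];print(u,[(int(i)+140,int(x[i+1]-x[i])) for i in np.where(np.abs(np.diff(x))>12)[0]])
```

```text
13.4 39.6778892919653 [464.36990807 137.18210669 276.89675977] (array([  60.1, -439.3,  -31.3]), np.float64(-74.0))
255 [(157, -27), (158, -27), (244, 13), (263, -19), (264, -36), (266, 39), (267, 16), (268, -13), (269, -39), (270, -18), (271, 33), (272, 30), (273, 13), (279, -15), (280, -36), (281, -47), (282, -26)]
263 [(157, -29), (158, -23), (232, 13), (265, -15), (266, -40), (267, -22), (268, 27), (269, 32), (271, -35), (273, 33), (274, 24), (280, -37), (281, -54), (282, -20)]
270 [(243, 16), (268, -21), (269, -36), (271, 28), (273, -25), (275, 34), (276, 21), (279, -13), (280, -37), (281, -50), (282, -22)]
```

>>> drive_tool(
  travel=[
    [0, 0, -10],
    [5, -30, -23],
    [12, -80, -23],
    [21, -135, -23],
    [29, -190, -23],
    [38, -245, -23],
    [46, -300, -23],
    [54, -350, -23],
  ],
  roll=[5, 15, 25, 35, 45, 55, 65, 75],
  fingers=[1, 1, 1, 1, 1, 1, 1, 1],
  force=12,
)

```text
clock: 14.45
tool_pos: [528.0, -212.1, 308.3]
tool_rot: [[-0.539, 0.843, 0.001], [0.843, 0.539, -0.001], [-0.001, 0.0, -1.0]]
contact_force: [1.1, 0.2, -1.1]
opening: 39.0
grasp_force: 12.0
```

Run:
```python
from h import *
s=env.read_state();print(s['tool_pos'],go([542.5,-300,310],1.9,s))
```

```text
[ 528.00530453 -212.07920093  308.3107035 ] (array([-81.9, -35.1,  -1.6]), np.float64(30.7))
```

>>> drive_tool(
  travel=[
    [-35, -15, -2],
    [-65, -28, -2],
    [-82, -35, -2],
    [-82, -35, -2],
    [-82, -35, -2],
    [-82, -35, -2],
  ],
  roll=[10, 20, 31, 31, 31, 31],
  fingers=[1, 1, 1, 1, 1, 1],
)

```text
clock: 15.2
tool_pos: [542.9, -296.6, 310.7]
tool_rot: [[-0.037, 0.999, 0.0], [0.999, 0.037, 0.001], [0.001, 0.0, -1.0]]
contact_force: [-0.5, -0.8, -0.0]
opening: 39.0
grasp_force: 12.0
```

```bash
cat > look.py <<'E'
from h import *
s=env.read_state();im=np.ascontiguousarray(env.camera("wrist")[:,:,::-1]);cv2.imwrite("pics/w9_%d.png"%(s['clock']*100),im)
print(s['clock'],s['tool_pos'],np.round(s['tool_rot'],3)[:2,1],s['contact_force'].round(1))
m=cv2.inRange(cv2.cvtColor(im,cv2.COLOR_BGR2HSV),(15,100,30),(35,255,255))[:215]
for c in cv2.findContours(m,0,1)[0]:
    if cv2.contourArea(c)>40:print("slot",c[:,0].min(0),c[:,0].max(0),rect(ray("wrist",c[:,0],165,s)))
g=cv2.GaussianBlur(im,(3,3),0).astype(int).sum(2)/3
for u in (250,260,270):
    x=g[140:250,u];print("col",u,[(int(i)+141,int(x[i+2]-x[i])) for i in range(len(x)-2) if abs(x[i+2]-x[i])>14])
for r in (175,180,185,200,220):
    x=g[r,200:320];print("row",r,[(int(i)+201,int(x[i+2]-x[i])) for i in range(len(x)-2) if abs(x[i+2]-x[i])>14])
E
python3 look.py
```

```text
15.2 [ 542.90899117 -296.60292646  310.67395989] [0.999 0.037] [-0.5 -0.8 -0. ]
slot [239  91] [285 109] (array([ 543.9, -220.9]), (43.0, 15.5), 0.9)
col 250 [(242, 31), (243, 51), (244, 43), (245, 19)]
col 260 [(242, 31), (243, 51), (244, 42), (245, 14)]
col 270 [(242, 30), (243, 49), (244, 42), (245, 19)]
row 175 [(228, -29), (229, -59), (230, -66), (231, -39), (287, 22), (288, 53), (289, 67), (290, 48), (291, 17)]
row 180 [(227, -23), (228, -52), (229, -66), (230, -48), (231, -16), (288, 32), (289, 60), (290, 63), (291, 38)]
row 185 [(227, -35), (228, -64), (229, -63), (230, -31), (288, 16), (289, 48), (290, 69), (291, 54), (292, 22)]
row 200 [(225, -31), (226, -61), (227, -65), (228, -37), (290, 22), (291, 52), (292, 68), (293, 49), (294, 19)]
row 220 [(222, -18), (223, -40), (224, -52), (225, -39), (226, -14), (293, 29), (294, 52), (295, 52), (296, 31)]
```

```bash
ls pics
python3 - <<'E'
import cv2,numpy as np,glob
im=cv2.imread(sorted(glob.glob("pics/w9_*.png"))[-1]);g=cv2.GaussianBlur(im,(3,3),0)
for u in (250,260,270):
    print(u,[(r,*g[r,u].tolist()) for r in range(106,200,3)])
gg=g.astype(int).sum(2)/3
for r in (120,130,140,150,160):
    x=gg[r,200:320];print("row",r,[(int(i)+201,int(x[i+2]-x[i])) for i in range(len(x)-2) if abs(x[i+2]-x[i])>14])
E
```

```text
s0.png
t0.png
t0b.png
tray.png
w1.png
w2.png
w3.png
w4.png
w5.png
w6.png
w7.png
w8.png
w9_1520.png
250 [(106, 34, 108, 132), (109, 88, 117, 132), (112, 115, 125, 133), (115, 114, 125, 134), (118, 104, 113, 121), (121, 62, 62, 64), (124, 62, 61, 63), (127, 62, 61, 63), (130, 62, 62, 63), (133, 61, 61, 63), (136, 62, 62, 66), (139, 97, 107, 114), (142, 99, 108, 115), (145, 99, 108, 116), (148, 98, 107, 115), (151, 98, 108, 115), (154, 98, 108, 115), (157, 99, 108, 115), (160, 99, 108, 115), (163, 99, 108, 115), (166, 99, 108, 116), (169, 100, 109, 116), (172, 99, 107, 115), (175, 99, 108, 116), (178, 99, 108, 116), (181, 99, 108, 115), (184, 99, 107, 115), (187, 99, 108, 116), (190, 100, 108, 116), (193, 100, 109, 116), (196, 100, 107, 115), (199, 99, 108, 115)]
260 [(106, 34, 108, 132), (109, 86, 115, 129), (112, 115, 125, 134), (115, 115, 125, 133), (118, 107, 116, 124), (121, 64, 64, 66), (124, 62, 61, 63), (127, 62, 61, 63), (130, 62, 61, 63), (133, 63, 62, 64), (136, 61, 62, 65), (139, 97, 106, 113), (142, 99, 108, 115), (145, 99, 108, 115), (148, 99, 108, 116), (151, 99, 108, 115
[... 1305 characters left out ...]
6, 26), (301, -20), (302, -20)]
row 140 [(224, 28), (225, 41), (226, 31), (228, -40), (229, -45), (230, -24), (283, -14), (284, -27), (285, -28), (286, -16), (290, 27), (291, 38), (292, 30), (293, 28), (294, 42), (295, 37), (301, -23), (302, -23)]
row 150 [(215, 28), (216, 44), (217, 37), (218, 15), (221, -21), (222, -39), (223, -41), (224, -24), (228, 26), (229, 43), (230, 30), (232, -46), (233, -50), (234, -26), (289, 16), (290, 22), (292, -18), (293, -22), (295, 14), (296, 20), (297, 24), (298, 27), (299, 29), (300, 33), (301, 28), (315, -34), (316, -52), (317, -47), (318, -24)]
row 160 [(230, -35), (231, -63), (232, -62), (233, -32), (285, 20), (286, 50), (287, 68), (288, 52), (289, 19)]
```

B hangs about 24° off vertical, with its lower edge at row 137. That's within the 49° limit. I'll place the lower end over the slot and check again.

>>> drive_tool(
  travel=[
    [25, 2.7, 0],
    [32, 2.7, 15],
    [32, 2.7, 32],
    [32, 2.7, 35],
    [32, 2.7, 35],
  ],
  roll=[0, 0, 0, 0, 0],
  fingers=[1, 1, 1, 1, 1],
)

```text
clock: 15.88
tool_pos: [543.8, -266.4, 275.3]
tool_rot: [[-0.033, 0.999, -0.001], [0.999, 0.033, -0.0], [-0.0, -0.001, -1.0]]
contact_force: [-0.6, 0.2, 0.2]
opening: 39.2
grasp_force: 12.0
```

```bash
python3 look.py
python3 - <<'E'
import cv2,glob
im=cv2.imread(sorted(glob.glob("pics/w9_*.png"))[-1]);g=cv2.GaussianBlur(im,(3,3),0).astype(int)
for u in (245,260,275): print(u,[(r,*g[r,u].tolist()) for r in range(116,150,2)])
for r in (128,132,145,150,160):
    x=g[r].sum(1)[200:320]/3;print("row",r,[(int(i)+201,int(x[i+2]-x[i])) for i in range(len(x)-2) if abs(x[i+2]-x[i])>20])
cv2.imwrite("pics/c9.png",cv2.resize(im[90:260,170:350],(720,600),interpolation=2)[:,:])
E
```

```text
15.875 [ 543.82576182 -266.39793046  275.31624727] [0.999 0.033] [-0.6  0.2  0.2]
slot [234 129] [285 138] (array([ 543.5, -217.1]), (43.5, 7.6), 1.9)
col 250 [(242, 40), (243, 66), (244, 56), (245, 23)]
col 260 [(242, 41), (243, 65), (244, 55), (245, 23)]
col 270 [(242, 40), (243, 66), (244, 55), (245, 23)]
row 175 [(201, 31), (221, -16), (222, -41), (223, -58), (224, -46), (225, -17), (288, -20), (289, -23), (290, -15), (294, 23), (295, 45), (296, 67), (297, 72), (298, 51), (299, 22)]
row 180 [(222, -28), (223, -56), (224, -58), (225, -30), (290, 15), (294, 25), (295, 56), (296, 57), (297, 29)]
row 185 [(222, -26), (223, -53), (224, -57), (225, -33), (294, 35), (295, 57), (296, 49), (297, 21)]
row 200 [(225, -30), (226, -60), (227, -65), (228, -39), (290, 22), (291, 53), (292, 68), (293, 49), (294, 17)]
row 220 [(222, -18), (223, -46), (224, -64), (225, -51), (226, -20), (293, 35), (294, 62), (295, 61), (296, 35)]
245 [(116, 111, 121, 130), (118, 115, 125, 133), (120, 115, 124, 133), (122, 115, 124, 134), (124, 114, 124, 133), (126, 116, 125, 135), (128, 115, 124, 133), (130, 110, 
[... 700 characters left out ...]
 133), (128, 114, 123, 132), (130, 110, 121, 130), (132, 65, 111, 130), (134, 34, 108, 132), (136, 34, 108, 132), (138, 62, 107, 126), (140, 97, 107, 116), (142, 99, 108, 115), (144, 99, 108, 115), (146, 99, 108, 115), (148, 99, 107, 114)]
row 128 [(297, 39), (298, 59), (299, 47), (311, -27), (312, -55), (313, -57), (314, -29)]
row 132 [(296, 22), (297, 47), (298, 55), (299, 37), (310, -27), (311, -52), (312, -56), (313, -32)]
row 145 [(297, 27), (298, 44), (299, 35), (304, -29), (305, -26)]
row 150 []
row 160 [(222, -27), (223, -34), (224, -27), (231, 28), (232, 25), (286, -22), (287, -27), (295, 33), (296, 40), (297, 38), (298, 35), (299, 33), (300, 28), (303, -40), (304, -41), (305, -21)]
```

View pics/c9.png

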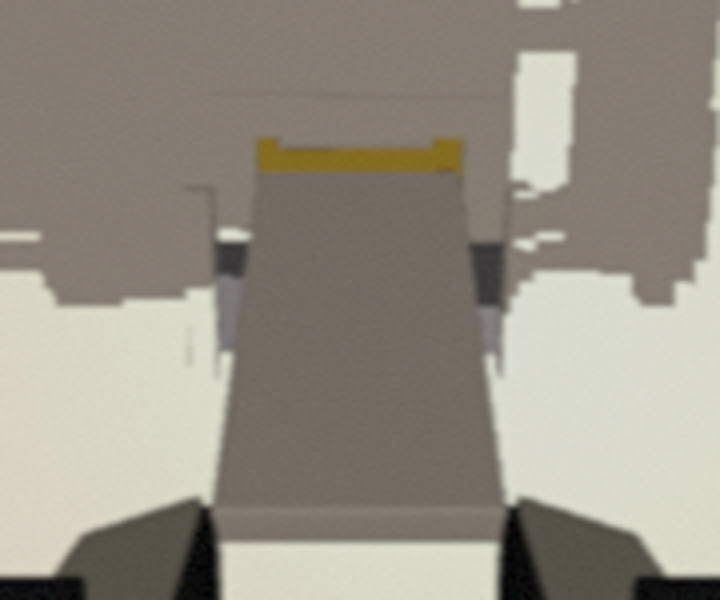

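The mailer is centred on the slot sideways (359 against 359.5 px), and its lower end is inside the slot's width. I'll lower it along the 24° tilt in two parts, watching the force.

>>> drive_tool(
  travel=[
    [2, 0, 8],
    [2, 0, 16],
    [5, 0, 24],
    [9, 0, 32],
    [12, 0, 40],
    [16, 0, 48],
    [19, 0, 56],
    [19, 0, 56],
  ],
  roll=[0, 0, 0, 0, 0, 0, 0, 0],
  fingers=[1, 1, 1, 1, 1, 1, 1, 1],
)

```text
clock: 16.92
tool_pos: [543.4, -246.1, 219.0]
tool_rot: [[-0.034, 0.999, -0.001], [0.999, 0.034, 0.001], [0.001, -0.001, -1.0]]
contact_force: [-0.7, 0.0, 0.0]
opening: 39.0
grasp_force: 12.0
```

>>> drive_tool(
  travel=[
    [4, 0, 10],
    [8, 0, 20],
    [12, 0, 30],
    [16, 0, 38],
    [16, 0, 38],
  ],
  roll=[0, 0, 0, 0, 0],
  fingers=[1, 1, 1, 1, 1],
)

```text
clock: 17.55
tool_pos: [542.7, -230.1, 180.9]
tool_rot: [[-0.034, 0.999, -0.001], [0.999, 0.034, 0.0], [0.0, -0.001, -1.0]]
contact_force: [-0.4, -0.9, -0.4]
opening: 38.6
grasp_force: 12.0
```

>>> drive_tool(
  travel=[
    [0, 0, 0],
    [0, 0, 0],
    [0, 0, 0],
    [0, 0, -20],
    [0, 0, -60],
    [-30, 0, -60],
  ],
  roll=[0, 0, 0, 0, 0, 0],
  fingers=[-0.2, -0.2, -0.2, -0.2, -0.2, 0],
)

```text
clock: 18.3
tool_pos: [546.4, -259.5, 244.8]
tool_rot: [[-0.038, 0.999, 0.005], [0.999, 0.038, -0.0], [-0.0, 0.005, -1.0]]
contact_force: [1.2, 0.1, 0.3]
opening: 49.2
grasp_force: 0.0
```

Run:
```python
from h import *
s=env.read_state();im=np.ascontiguousarray(env.camera("wrist")[:,:,::-1]);cv2.imwrite("pics/w10.png",im)
b=env.camera("scene")[:,:,::-1];cv2.imwrite("pics/s10.png",b)
def col(im,o=(0,0)):
    return cv2.inRange(cv2.cvtColor(np.ascontiguousarray(im),cv2.COLOR_BGR2HSV),(15,100,30),(35,255,255))
for c in cv2.findContours(col(im)[:230],0,1)[0]:
    if cv2.contourArea(c)>100:print("slot",c[:,0].min(0),c[:,0].max(0),cv2.contourArea(c),rect(ray("wrist",c[:,0],165,s)))
print(im[190:215:4,262].tolist())
# dark ridge rows along column through ridge centre
g=cv2.GaussianBlur(im,(3,3),0).astype(int).sum(2)/3
for u in (245,258,270):print(u,[(int(i)+101,int(g[i+102,u]-g[i+100,u])) for i in range(150) if abs(g[i+102,u]-g[i+100,u])>12])
y=np.array([-.999,.033]) # unused check
print(s['clock'],s['tool_pos'],s['opening'],"start push",go([543.6+0.034*66,-220.9-66,230],1.9,s))
```

```text
slot [273 143] [284 162] 193.5 (array([ 561.2, -220.2]), (14.7, 8.5), -87.8)
slot [228 142] [239 162] 209.0 (array([ 526.8, -221. ]), (15.5, 8.5), -89.6)
[[115, 114, 120], [58, 60, 60], [48, 48, 49], [51, 51, 54], [114, 114, 119], [123, 122, 127], [119, 119, 123]]
245 [(173, -19), (174, -33), (175, -14), (176, 21), (177, 17), (178, -21), (179, -40), (180, -25), (187, 28), (188, 44), (189, 32), (191, -35), (192, -43), (193, -24), (203, 25), (204, 39), (205, 40), (206, 26), (213, 24), (214, 54), (215, 61), (216, 37)]
258 [(173, -13), (174, -15), (176, 17), (178, -14), (179, -36), (180, -42), (181, -24), (188, 27), (189, 40), (190, 18), (191, -23), (192, -40), (193, -24), (203, 24), (204, 41), (205, 44), (206, 29), (213, 14), (214, 45), (215, 63), (216, 47), (217, 17)]
270 [(135, 14), (136, 26), (137, 23), (142, -24), (143, -35), (144, -22), (173, -13), (174, -19), (177, -19), (178, -35), (179, -24), (186, 28), (187, 45), (188, 36), (189, 14), (191, -17), (192, -38), (193, -44), (194, -26), (202, 13), (203, 21), (204, 33), (205, 40), (206, 30), (214, 40), (215, 62), (216, 50), (217, 21)]
18.3 [ 546.4148881  -259.48559636  244.80897454] 49.214218664429005 start push (array([-27.4,  -1.7,  14.8]), np.float64(0.3))
```

The mailer seen through the slot is 34 px wide where the 44 mm slot is 56 px. At 40 mm wide that puts it well below the lid (z≈45), so B is inside. Next: shut the fingers and push the ridge from behind.

>>> drive_tool(
  travel=[
    [-28, -2, 0],
    [-28, -2, 0],
    [-28, -2, 15],
    [-28, -2, 40],
    [-28, -2, 60],
    [-28, -2, 71],
    [-28, -2, 71],
  ],
  roll=[0, 0, 0, 0, 0, 0, 0],
  fingers=[1, 1, 1, 1, 1, 1, 1],
)

```text
clock: 19.27
tool_pos: [542.7, -287.7, 169.7]
tool_rot: [[-0.034, 0.999, -0.002], [0.999, 0.034, 0.001], [0.001, -0.002, -1.0]]
contact_force: [-1.2, -0.4, 0.4]
opening: 0.1
grasp_force: 0.0
```

>>> drive_tool(
  travel=[
    [0, 3, -3],
    [8, 3, -3],
    [16, 3, -3],
    [24, 3, -3],
    [32, 3, -3],
    [38, 3, -3],
    [43, 3, -3],
    [43, 3, -3],
  ],
  roll=[0, 0, 0, 0, 0, 0, 0, 0],
  fingers=[1, 1, 1, 1, 1, 1, 1, 1],
)

```text
clock: 20.27
tool_pos: [544.3, -244.7, 173.4]
tool_rot: [[-0.034, 0.999, -0.001], [0.999, 0.034, 0.001], [0.001, -0.001, -1.0]]
contact_force: [0.8, 0.3, -0.2]
opening: 0.5
grasp_force: 0.0
```

>>> drive_tool(
  travel=[
    [1, 0, 0],
    [2, 0, 0],
    [3, 0, 0],
    [4, 0, 0],
    [4, 0, 0],
  ],
  roll=[0, 0, 0, 0, 0],
  fingers=[1, 1, 1, 1, 1],
)

```text
clock: 20.9
tool_pos: [544.1, -243.8, 173.6]
tool_rot: [[-0.032, 0.999, 0.0], [0.999, 0.032, -0.003], [-0.003, 0.0, -1.0]]
contact_force: [0.7, -9.1, -5.1]
opening: 0.5
grasp_force: 4.1
```

Run:
```python
from h import *
s=env.read_state();print(s['clock'],s['tool_pos'],s['contact_force'])
im=np.ascontiguousarray(env.camera("wrist")[:,:,::-1]);cv2.imwrite("pics/w11.png",im)
m=cv2.inRange(cv2.cvtColor(im,cv2.COLOR_BGR2HSV),(15,100,30),(35,255,255))[60:250,180:340];print("yellow px",cv2.countNonZero(m))
g=cv2.GaussianBlur(im,(3,3),0).astype(int).sum(2)/3
for u in (235,260,285):print(u,[(int(i)+101,int(g[i+102,u]-g[i+100,u])) for i in range(150) if abs(g[i+102,u]-g[i+100,u])>10])
```

```text
20.9 [ 544.10857076 -243.80955371  173.60675074] [ 0.69362653 -9.13687508 -5.11679637]
yellow px 0
235 [(172, -14), (173, -10), (175, 15), (178, -14), (179, -37), (180, -50), (181, -34), (212, -11), (213, -11), (238, 12), (239, 14), (240, 10)]
260 [(172, -11), (175, 14), (178, -13), (179, -36), (180, -50), (181, -34), (212, -13), (213, -12)]
285 [(172, -11), (173, -12), (175, 13), (176, 10), (179, -29), (180, -47), (181, -41), (182, -15), (213, -12), (224, 10), (239, 16), (240, 14)]
```

Run:
```python
from h import *
s=env.read_state()
print((ray("wrist",[(260,r) for r in (172.5,175.3,180,212.5)],168,s)[:,1]+220.9).round(1))
```

```text
[19.1 17.5 14.9 -4.1]
```

>>> drive_tool(
  travel=[
    [1, 0, 0],
    [2, 0, 0],
    [2, 0, 0],
  ],
  roll=[0, 0, 0],
  fingers=[1, 1, 1],
)

```text
clock: 21.32
tool_pos: [544.1, -243.7, 173.7]
tool_rot: [[-0.031, 1.0, 0.001], [1.0, 0.031, -0.006], [-0.006, 0.001, -1.0]]
contact_force: [1.7, -14.2, -8.4]
opening: 0.4
grasp_force: 6.8
```

The force rises and nothing moves, so the shutter is on its end stop. Backing off and lifting clear.

>>> drive_tool(
  travel=[
    [-10, 0, 0],
    [-16, 0, 0],
    [-16, 0, -40],
    [-16, 0, -100],
    [-16, 0, -130],
    [-16, 0, -130],
    [-16, 0, -130],
  ],
  roll=[0, 0, 0, 0, 0, 0, 0],
  fingers=[1, 1, 1, 1, 1, 1, 1],
)

```text
clock: 22.2
tool_pos: [544.6, -255.0, 302.8]
tool_rot: [[-0.034, 0.999, -0.001], [0.999, 0.034, 0.001], [0.001, -0.001, -1.0]]
contact_force: [0.8, -0.3, -1.0]
opening: 0.2
grasp_force: 0.0
```

Run:
```python
from h import *
s=env.read_state();im=np.ascontiguousarray(env.camera("wrist")[:,:,::-1]);t=env.camera("top")[:,:,::-1];cv2.imwrite("pics/t11.png",t)
g=cv2.GaussianBlur(im,(3,3),0).astype(int).sum(2)/3
u=262;R=[int(i)+61 for i in range(180) if abs(g[i+62,u]-g[i+60,u])>12];print(R,(ray("wrist",[(u,r) for r in R],168,s)[:,1]+220.9).round(1))
m=cv2.inRange(cv2.cvtColor(im,cv2.COLOR_BGR2HSV),(15,100,30),(35,255,255))[60:230,200:320];print("yellow",cv2.countNonZero(m),s['tool_pos'])
a=cv2.imread("pics/t0.png").astype(int);d=(np.abs(a-t).max(2)>40).astype(np.uint8)
n,_,st,ce=cv2.connectedComponentsWithStats(d)
print([(st[i].tolist()) for i in range(1,n) if st[i][4]>15])
```

```text
[130, 131, 132, 161, 162, 163, 164, 165, 231, 232, 233, 234, 235] [ 15.4  14.5  13.6 -13.7 -14.7 -15.7 -16.7 -17.6 -86.8 -87.9 -89.  -90.2
 -91.3]
yellow 0 [ 544.58293381 -255.04101082  302.82672255]
[[311, 105, 201, 279, 27354], [317, 165, 55, 78, 2834], [154, 203, 139, 181, 7843], [298, 249, 26, 4, 68], [0, 347, 67, 37, 1414]]
```

```bash
python3 -c "
from bench import env
print(env.close_job())"
```

```text
the job is handed in; nothing more can be done
None
```

Both mailers went through the slot into the bin, the shutter is pushed fully shut against its stop, and the job was handed in at about 22 s; no verdict came back, and I ran no specific check that the other items hadn't moved.

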